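# Square up the egg stand and lift the egg with tongs

### The arm

A 7-joint arm with a two-finger parallel gripper is mounted at the origin on a cart in front of the work surface, level with it; the furniture and walls round the work are solid. World frame = base frame: x ahead of the robot, y to its left, z up, the work surface at z = 0. Lengths are in m, angles in degrees, forces in N, time in s.
With the tool pointing down it reaches from about 0.425 to 0.925 m from the base axis. Payload 6.8 kg.
Tool frame: the origin (TCP) lies on the centre line of the jaws, within the pads' length; the fingertips stand bot.nose_length ahead of it and the grasp point (between the pads) lies 11 mm behind it (bot.nose_length is the distance from the TCP to the fingertips, in m); z points along the fingers, x is the direction in which the jaws open and shut, and the axes are right-handed (so a half turn about z gives the same grasp; the last joint's range is limited). The gripper opens to 88 mm and grips with 3 to 60 N. Pads are 20 mm wide; open, the fingers measure 115 mm over their backs; the gripper's body (75 mm by 178 mm) begins 61 mm behind the grasp point.
Start: joints at [66.858, 27.33, 1.283, 89.118, -0.659, 63.558, -4.761], TCP at [0.197, -0.646, 0.231] pointing down, gripper open.
Joint ranges: [-169.35, 169.35], [-19.33, 120.38], [-80.79, 83.38], [13.8, 139.57], [-78.32, 258.32], [9.67, 109.79], [-169.56, 169.56]. Speed limits (degrees/s): [136.94, 136.94, 180, 180, 180, 180, 180].

### API

Orientations are given as [roll, pitch, yaw] about the fixed x, y, z axes, in that order (R = Rz(yaw) Ry(pitch) Rx(roll)).
In Python, from workcell import status, imaging, order, models, bot gives the robot as it stands. The module is installed in compiled form; this text tells all that it offers.
- The arm moves only by the shell command python3 -m crank 'ROWS' [OPENING] [FORCE]. ROWS is JSON, a list of rows, each a list of 2 entries, a list of its own where there are three numbers: the shift along the tool's x, y, z in mm, then the turn about the tool's z in degrees. In form: [[[dx, dy, dz], turn], ...]. A call has 1 to 8 rows; each row shifts and turns the commanded pose from where the row before left it, along the tool's axes as they then stand; what a row does not reach is not made up. A row lasts 1/10 s, in which the tool goes at most 50 mm and 8.59 degrees, less where a joint would pass 70% of its speed; a pose out of reach is approached as far as the arm can. A call is refused whole if a number of a shift passes 50 or a number of a turn 8.59, either way. A call with a gripper value outside its range is refused whole. OPENING is the closure, from -1 (fully open) to 1 (shut), set as the call begins (- or left out, the last holds). The fingers move at their own pace and stop on an object; FORCE is the grip in N (left out, the last holds). Time passes only in rows, so rows that do not move let the fingers close. It gives the time, the measured TCP pose, the force and the opening at its end, in the units of the state.
- status.state(): the state, without advancing time (a new reading comes with each control period).
- imaging.camera(name): name is "side" or "top" or "wrist"; returns (picture, depth): 384x512x3 uint8, red, green, blue; 384x512 float32, m along the optical axis (not along the pixel's ray), 0 where there is no reading.
- imaging.camera_params(name): a dict with "fx", "fy", "cx", "cy" (pixels), "camera_from_world" (4x4, takes a point from world to camera coordinates); the wrist camera has in their place "hand_eye" (4x4, takes a point from camera to tool coordinates, whose origin is the TCP and whose axes are the tool frame's). Camera axes: x right, y down, z forward; pixel columns grow to the right and rows downward; lengths in m; the calibration is good to about 2 mm. A picture is of the moment at which its call begins: read the wrist's pose just before it. camera_params takes no time and is no camera call.
- order.hand_in(): hands the job in, once; it reports no verdict.
Trained networks look in the newest picture that a camera, given by its name, has taken for a name from the list of things; names that differ only in an ending like _2 or _b are one class to them, and where a whole thing is asked for, a point or a joint stands for the part that bears it (a point fixed in the world has none). Each returns a list of dicts, best first, with "conf" (0 to 1); they miss things now and then, are a little off and sometimes report something else, mostly with a low value. They report only what shows in the picture. A call takes as long as a camera call. They do not tell look-alikes from the thing itself.
- models.trace(camera, name): "mask" (384x512 bool, what is visible of it) and "uv" ([column, row] in pixels, amid what is visible of it).
The state is a dict: "t": time; "qpos": joint angles; "qvel": joint speeds; "effort": joint torques, N m; "ee_pos": TCP position; "tcp_rot": TCP orientation; "wrist_force": force on the tool from outside, world axes, zero at the start; "moment": the same for the moment, N m; "width": finger opening in m.
Only numpy, scipy, OpenCV 4.12 (cv2) and the standard library are available. Lean on these libraries where they do the work, as an engineer would, in place of code of your own. Each camera call takes 0.05 s, during which the arm holds its last target.

### The job

First slide the square wooden egg stand, with the egg standing in it, across the serving board into its corner, flush against both raised lips. Then pick up the kitchen tongs, close their jaws gently on the egg and lift it out of the stand to about 10 cm above where it sat. Finish still holding it up there in the tongs: touch the egg with nothing but the tongs' jaws, do not drop it, leave the stand home in its corner and the other things where they are.

Things in the scene. Friction and masses are not known exactly. Their poses are not given: they have to be found in the camera images.
- server: Dark wooden serving board, fixed to the worktop, 240 x 240 mm, floor 6 mm thick. Origin at the centre of its underside. x points away from the robot, y to the left. A raised lip, 12 mm thick and 14 mm high above the floor, runs along its far (+x) edge and its right-hand (-y) edge; the other two edges are open.
- corner (a point): Point on the serving board's floor in the inner corner where the inner faces of the two lips meet (server frame x = +0.108, y = -0.108, z = 0.006); axes as the server's.
- stand: Loose egg stand on the serving board: light square wooden block 120 x 120 x 36 mm, 0.3 kg, with a square well (28 mm wide, 12 mm deep) in the middle of its top. Origin at the centre of its underside, axes along its edges. It starts a few cm from both lips, up to 0.2 rad askew to the board; its +x face belongs against the far lip, its -y face against the right-hand lip.
- stand_corner (a point): Bottom corner of the stand at its +x, -y edges; meets point corner when the stand is home (stand's origin then at server frame x = +0.048, y = -0.048).
- egg: White boiled egg, rigid, 44 mm across, 56 mm tall, about 55 g, standing big end down in the stand's well. Origin at its lower pole. Its top is about 92 mm above the worktop. The jaws crush it if the tongs are gripped with over about 90 N.
- egg_center (a point): Centre of the egg at its widest height, on its axis, 23.5 mm above the lower pole; about 17 mm above the stand's top and 60 mm above the worktop when seated.
- tongs: Loose steel kitchen tongs with black jaws, about 200 mm long, 26 mm high, 0.10 kg, lying flat on the chopping board at the left. Origin on the middle line at the underside, between the flats to grip; x points along the middle line to the jaws, y to the left, z up. Hinge spine at x = -75 mm. Two sprung arms left and right of the middle line; squeezing them closes the jaws.
- tongs_grip (a point): Where to grip (tongs frame x = 0, y = 0, z = 13 mm); axes as the tongs'. The arms' upright flats here (60 mm long, 26 mm high, centred on this point) are 47 mm apart over the outside when open, 32 mm when the jaws just clasp the egg; they are parallel half-way, at 39 mm. Springs push them apart with about 8 N (open) to 12 N (on the egg), so grip them with 25 N or more.
- tongs_jaws (a point): Middle between the jaws, where the egg's centre belongs (tongs frame x = 87 mm, y = 0, z = 13 mm). Jaws are shallow V cups, 28 mm long and 20 mm high; the free gap between their tips is about 70 mm when open. The egg enters from the front or from below.
- tongs_left (a joint): Squeeze angle of the left arm, rad: 0 fully open, about 0.10 clasping the egg, 0.2 shut. The right arm moves with it as a mirror image.
- board: Wooden chopping board, fixed, 250 mm deep (x) x 360 mm wide (y) x 21 mm thick; origin at the centre of its underside.
- salt_shaker: Salt shaker, 44 mm across, 90 mm tall; bystander, origin at the centre of its underside.
- espresso_cup: Small patterned cup, 60 x 83 x 52 mm, on the chopping board; bystander, origin under its middle.
- honey_jar: Honey jar, 63 mm across, 104 mm tall, behind the serving board; bystander, origin at the centre of its underside.
- teaspoon: Teaspoon, 132 mm long, lying on the left end of the chopping board; bystander, origin under its middle.
Not all that is in view belongs to the job. What is shaped like the egg but green or yellow is not meant.

How it is judged (in metres and radians):
On the way, in this order (a step that is already met when the one before it is completed fails the run):
1. the stand is flush in the corner of the serving board, the egg still in it (x of stand_corner in the frame of corner above -0.004 m and y of stand_corner in the frame of corner below 0.004 m and angle between the x axis of stand and the x axis of server, either way round below 0.04 rad and horizontal distance between egg_center and stand below 0.01 m and contact force between egg and stand above 0.05 N and height (world z) of tongs_grip below 0.045 m), for 0.2 s.
2. the tongs are gripped and lifted off the chopping board (height (world z) of tongs_grip above 0.045 m and contact force between tongs and the fingers above 1 N and horizontal distance between egg_center and stand below 0.01 m and contact force between egg and stand above 0.05 N), for 0.2 s.
3. the tongs lift the egg out of the stand (contact force between egg and tongs above 0.5 N and height (world z) of egg_center above 0.1 m and contact force between egg and stand below 0.05 N), for 0.2 s.
At the end, for the whole second after the job is handed in: The tongs, still gripped, hold the egg still between their jaws (within 25 mm of their middle), its centre 130 to 240 mm above the worktop, touched by nothing else; the stand is home in the serving board's corner, within 4 mm of both lips and 0.04 rad of square (x of stand_corner in the frame of corner above -0.004 m and y of stand_corner in the frame of corner below 0.004 m and angle between the x axis of stand and the x axis of server, either way round below 0.04 rad and height (world z) of egg_center between 0.13 and 0.24 m and distance between egg_center and tongs_jaws below 0.025 m and contact force between egg and tongs above 0.5 N and contact force between tongs and the fingers above 1 N and contact force between egg and the arm below 0.05 N and contact force between egg and the fingers below 0.05 N and contact force between each of egg, tongs and stand below 0.05 N and contact force between tongs and board below 0.05 N and linear speed of egg below 0.03 m/s); the arm keeps its last pose, push and grip.
It fails at once if the egg is touched by the robot itself (contact force between egg and the fingers above 0.5 N or contact force between egg and the arm above 0.5 N).
It fails at once if the egg is dropped or knocked out of the stand (height (world z) of egg_center below 0.047 m).
It fails at once if the egg is crushed (the two jaws press it with over 80 N in all) (contact force between egg and tongs above 80 N).
It fails at once if a bystander is shoved more than 3 cm (distance of any of salt_shaker, espresso_cup, honey_jar, teaspoon from where it was at the start of the episode above 0.03 m).
It also fails if it takes over 72 s, if anything falls off the work surface, if the arm or the gripper's body presses on something with over 40 N, if the wrist force passes 120 N, or if a joint passes its speed limit or range.

## Working session

There is one attempt and no reset: what is moved stays moved. The work goes in short steps, Python scripts to look and compute and a shell command to move; the robot and the scene stay as the last step left them, time stands still between calls to the robot, and variables do not carry over. Pictures are saved under pics/ and viewed, and the job is handed in when it is done.

```bash
mkdir -p pics; ls
python3 - <<'E'
from workcell import status, imaging, order, models, bot
import cv2, numpy as np
print(status.state()); print(bot.nose_length)
for c in ("top","side"):
    p,d=imaging.camera(c); cv2.imwrite(f"pics/{c}0.png",cv2.cvtColor(p,cv2.COLOR_RGB2BGR)); np.save(f"{c}0_d.npy",d); 
    print(c,imaging.camera_params(c))
print(imaging.camera_params("wrist"))
print(status.state()['t'])
E
```

```text
pics
{'t': 0.0, 'qpos': array([66.85868337, 27.37419627,  1.28043824, 89.17743479, -0.65961645,
       63.55802969, -4.76267965]), 'qvel': array([-0.04732561, -0.03457544, -0.01359693,  0.02230532, -0.03457633,
       -0.07908381,  0.05954802]), 'effort': array([-1.15002473e-03, -5.82850528e+01,  1.53440841e+00, -2.72602701e+01,
       -5.42269286e-02,  1.69049366e-02,  2.16582253e-04]), 'ee_pos': array([ 0.1965754 , -0.64513053,  0.22970705]), 'tcp_rot': array([ 1.79992877e+02,  1.02068851e-01, -7.30532521e+01]), 'wrist_force': array([-0.1761045 , -0.48592373, -0.15907103]), 'moment': array([ 0.02618167,  0.03520181, -0.00279616]), 'width': 0.08783237533234871}
0.008
top {'fx': 451.6754182986455, 'fy': 451.6754182986455, 'cx': 250.53563906126746, 'cy': 190.19224152969196, 'camera_from_world': array([[-0.01794892, -0.99979215,  0.0096692 ,  0.20258598],
       [-0.99480317,  0.0168883 , -0.10040638,  0.63467957],
       [ 0.10022221, -0.01142114, -0.99489953,  1.27525445],
       [ 0.        ,  0.        ,  0.        ,  1.        ]])}
side {'fx': 440.63131458040544, 'fy': 440.63131458040544, 'cx': 251.783303784697, 'cy': 189.3352230275663, 'camera_from_world': array([[ 0.98285198, -0.18380695, -0.01473077, -0.5964624 ],
       [-0.10639785, -0.50005299, -0.85943383,  0.23045154],
       [ 0.15060375,  0.84626356, -0.51103474,  1.15044167],
       [ 0.        ,  0.        ,  0.        ,  1.        ]])}
{'fx': 265.8940261279331, 'fy': 265.8940261279331, 'cx': 259.0607620407779, 'cy': 188.16771480917467, 'hand_eye': array([[ 9.99999999e-01, -5.14525287e-06, -5.41157904e-05,
        -2.77547382e-04],
       [ 2.10263064e-05,  9.54635293e-01,  2.97777530e-01,
        -8.28670090e-02],
       [ 5.01287028e-05, -2.97777530e-01,  9.54635292e-01,
        -1.54514051e-01],
       [ 0.00000000e+00,  0.00000000e+00,  0.00000000e+00,
         1.00000000e+00]])}
0.1
```

View pics/top0.png

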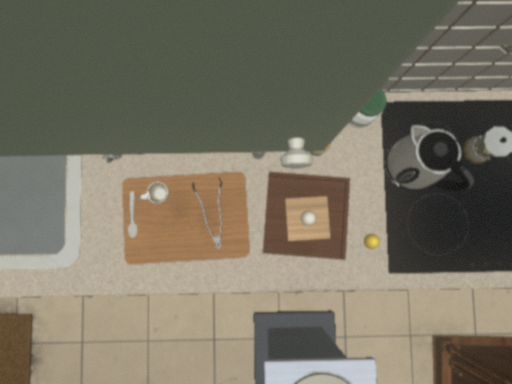

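View pics/side0.png

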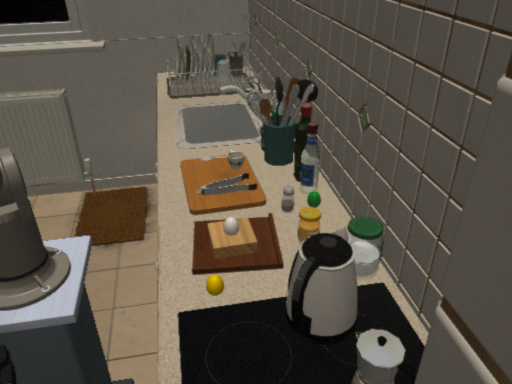

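The top view shows the egg in the stand at (308,218), the tongs at (193–222, 180–245) with the jaws pointing away, the espresso cup at (157,192), the teaspoon at (132,215) and the server at (307,215).

Things that could be taken for the egg:
- White egg: top (308,218), side (231,226). This is the one meant.
- Yellow look-alike: top (372,241), side (215,285).
- Green look-alike: side (314,199).

Next I measure positions and check the choice in a close crop.

```bash
cat > h.py <<'E'
from workcell import status, imaging, order, models, bot
import cv2, numpy as np
from scipy.spatial.transform import Rotation as R
def snap(c,name=None):
    s=status.state(); p,d=imaging.camera(c); P=imaging.camera_params(c)
    if c=="wrist":
        T=np.eye(4);T[:3,:3]=R.from_euler('xyz',s['tcp_rot'],degrees=True).as_matrix();T[:3,3]=s['ee_pos']
        W=T@P['hand_eye']
    else: W=np.linalg.inv(P['camera_from_world'])
    if name: cv2.imwrite(f"pics/{name}.png",cv2.cvtColor(p,cv2.COLOR_RGB2BGR))
    v,u=np.mgrid[:384,:512]
    X=np.stack([(u-P['cx'])/P['fx']*d,(v-P['cy'])/P['fy']*d,d],-1)@W[:3,:3].T+W[:3,3]
    X[d==0]=np.nan
    return p,d,X,W,P
def proj(pt,W,P):
    q=np.linalg.inv(W)@np.r_[pt,1]; return q[0]/q[2]*P['fx']+P['cx'],q[1]/q[2]*P['fy']+P['cy']
E
python3 - <<'E'
from h import *
p,d,X,W,P=snap("top")
for n in ["egg","stand","server","tongs","salt_shaker","espresso_cup","honey_jar","teaspoon","board"]:
    for m in models.trace("top",n)[:3]:
        k=m['mask']&~np.isnan(X[...,0]); q=X[k]
        print(n,round(m['conf'],2),np.round(m['uv'],1),k.sum(),np.round(np.median(q,0),3),np.round(np.percentile(q,2,axis=0),3),np.round(np.percentile(q,98,axis=0),3))
c=cv2.resize(p[160:270,110:400],None,fx=2.7,fy=2.7,interpolation=cv2.INTER_CUBIC)
cv2.imwrite("pics/crop1.png",c[...,::-1])
print(status.state()['t'])
E
```

```text
egg 0.75 [304.9 218.3] 190 [0.553 0.034 0.081] [0.534 0.014 0.061] [0.573 0.052 0.092]
egg 0.71 [372.7 238. ] 186 [ 0.486 -0.148  0.044] [ 0.466 -0.17   0.023] [ 0.506 -0.133  0.055]
stand 0.72 [301.7 215.7] 1711 [0.554 0.033 0.041] [ 0.495 -0.029  0.005] [0.614 0.091 0.05 ]
stand 0.53 [316.  154.5] 43 [0.739 0.001 0.05 ] [ 0.737 -0.013  0.018] [0.743 0.013 0.073]
server 0.87 [303.6 192.8] 4756 [0.572 0.03  0.006] [ 0.448 -0.087  0.   ] [0.68  0.147 0.022]
tongs 0.75 [220.5 214.3] 265 [0.576 0.297 0.043] [0.488 0.277 0.015] [0.664 0.356 0.051]
tongs 0.61 [136.2 217.7] 173 [0.558 0.535 0.026] [0.518 0.525 0.019] [0.634 0.542 0.033]
salt_shaker 0.65 [259.9 159. ] 67 [0.737 0.169 0.045] [0.731 0.153 0.011] [0.741 0.183 0.08 ]
salt_shaker 0.47 [311.5 215.6] 198 [0.553 0.033 0.081] [0.534 0.009 0.041] [0.574 0.051 0.092]
espresso_cup 0.94 [153.4 192. ] 390 [0.634 0.461 0.043] [0.606 0.425 0.025] [0.659 0.495 0.075]
honey_jar 0.65 [317.2 153. ] 49 [ 0.739 -0.001  0.05 ] [ 0.737 -0.02   0.017] [0.743 0.013 0.073]
honey_jar 0.4 [297.1 218.2] 1669 [0.551 0.036 0.041] [ 0.495 -0.027  0.009] [0.612 0.091 0.049]
teaspoon 0.54 [134.2 222.7] 191 [0.547 0.535 0.026] [0.512 0.523 0.019] [0.637 0.544 0.033]
board 0.58 [185.4 218.7] 9632 [0.557 0.374 0.02 ] [0.444 0.211 0.014] [0.683 0.553 0.026]
0.6
```

View pics/crop1.png

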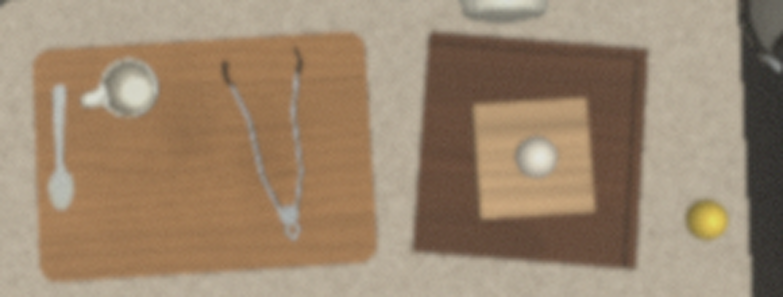

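```bash
cat >> h.py <<'E'
def rows(tx,ty,tz,tyaw,n):
    "plan n rows from the measured pose (tool down)"
    s=status.state(); x=s['ee_pos']; y=s['tcp_rot'][2]
    dy=(tyaw-y+180)%360-180; out=[]
    for i in range(n):
        d=np.array([tx-x[0],ty-x[1],tz-x[2]])*1000/n; a=np.radians(y+dy*i/n)
        out.append([[round(float(d@[np.cos(a),np.sin(a),0])),round(float(d@[np.sin(a),-np.cos(a),0])),round(float(-d[2]))],round(float(-dy/n),1)])
    print(str(out).replace(' ',''))
E
python3 - <<'E'
from h import *
np.set_printoptions(suppress=True,precision=3)
rows(0.48,0.03,0.30,90,24)
d=np.load("top0_d.npy"); P=imaging.camera_params("top"); W=np.linalg.inv(P['camera_from_world'])
for u,v in [(297,152),(300,140),(320,145),(430,160),(438,150),(460,100),(100,130),(250,140)]:
    z=d[v,u]; print(u,v,W[:3,:3]@[(u-P['cx'])/P['fx']*z,(v-P['cy'])/P['fy']*z,z]+W[:3,3])
E
```

```text
[[[-23,-19,-3],-6.8],[[-21,-22,-3],-6.8],[[-18,-24,-3],-6.8],[[-15,-26,-3],-6.8],[[-12,-28,-3],-6.8],[[-9,-29,-3],-6.8],[[-5,-30,-3],-6.8],[[-1,-30,-3],-6.8],[[2,-30,-3],-6.8],[[6,-30,-3],-6.8],[[9,-29,-3],-6.8],[[13,-28,-3],-6.8],[[16,-26,-3],-6.8],[[19,-24,-3],-6.8],[[22,-22,-3],-6.8],[[24,-19,-3],-6.8],[[26,-16,-3],-6.8],[[28,-13,-3],-6.8],[[29,-9,-3],-6.8],[[30,-6,-3],-6.8],[[30,-2,-3],-6.8],[[31,1,-3],-6.8],[[30,5,-3],-6.8],[[29,8,-3],-6.8]]
297 152 [0.585 0.157 0.913]
300 140 [0.597 0.153 0.907]
320 145 [0.6   0.128 0.867]
430 160 [ 0.688 -0.258  0.214]
438 150 [ 0.712 -0.277  0.221]
460 100 [ 0.907 -0.452 -0.005]
100 130 [0.6   0.33  0.949]
250 140 [0.6   0.201 0.898]
```

```bash
python3 -m crank '[[[-23,-19,-3],-6.8],[[-21,-22,-3],-6.8],[[-18,-24,-3],-6.8],[[-15,-26,-3],-6.8],[[-12,-28,-3],-6.8],[[-9,-29,-3],-6.8],[[-5,-30,-3],-6.8],[[-1,-30,-3],-6.8]]' && python3 -c "
from h import *
print(status.state()['qpos'])"
```

```text
t: 1.4
ee_pos: [0.2901, -0.4217, 0.255]
tcp_rot: [180.0, -0.0, -18.4]
wrist_force: [-0.5, 0.5, 1.1]
width: 0.0879
[ 61.01515487  11.32487368 -14.33310381 108.76640243   3.22123855
  60.26837162  26.97599376]
```

```bash
python3 -m crank '[[[2,-30,-3],-6.8],[[6,-30,-3],-6.8],[[9,-29,-3],-6.8],[[13,-28,-3],-6.8],[[16,-26,-3],-6.8],[[19,-24,-3],-6.8],[[22,-22,-3],-6.8],[[24,-19,-3],-6.8]]' && python3 -m crank '[[[26,-16,-3],-6.8],[[28,-13,-3],-6.8],[[29,-9,-3],-6.8],[[30,-6,-3],-6.8],[[30,-2,-3],-6.8],[[31,1,-3],-6.8],[[30,5,-3],-6.8],[[29,8,-3],-6.8]]'&& python3 -c "
from h import *
print(status.state()['qpos'])
snap('wrist','w1')"
```

```text
t: 2.2
ee_pos: [0.3852, -0.1961, 0.2791]
tcp_rot: [180.0, -0.0, 36.0]
wrist_force: [0.0, 0.6, -0.8]
width: 0.0877
t: 3.0
ee_pos: [0.4793, 0.0289, 0.3031]
tcp_rot: [180.0, 0.0, 90.4]
wrist_force: [0.1, -0.3, -0.2]
width: 0.0879
[ 31.76559228   9.19607773 -46.81266853 107.22975472   7.33106247
  66.58492673  72.80904517]
```

View pics/w1.png

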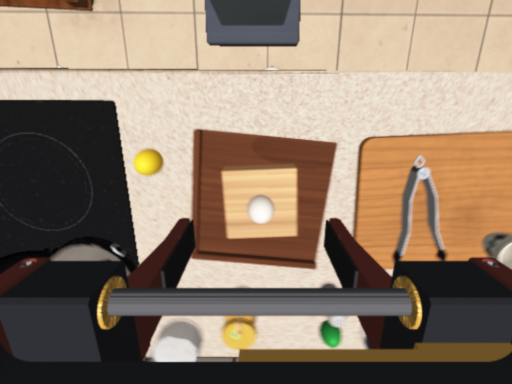

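The wrist picture shows the white egg at (260,209) in the light stand. The dark server spans columns 195–335 and rows 130–268, with its lips on the left and bottom. The tongs are at (420,160) to (400–440,255), and the yellow look-alike is at (148,162). Next I fit exact poses.

```bash
cat >> h.py <<'E'
def plane_pts(mask,z,W,P):
    v,u=np.nonzero(mask) if mask.dtype==bool else (mask[:,1],mask[:,0])
    r=np.stack([(u-P['cx'])/P['fx'],(v-P['cy'])/P['fy'],np.ones(len(u))],-1)@W[:3,:3].T
    return W[:3,3]+r*((z-W[2,3])/r[:,2])[:,None]
def rect(mask,z,W,P):
    "min-area rect on plane z, contour of filled mask"
    m=cv2.morphologyEx(mask.astype(np.uint8),cv2.MORPH_OPEN,np.ones((3,3)))
    cs,_=cv2.findContours(m,cv2.RETR_EXTERNAL,cv2.CHAIN_APPROX_NONE)
    c=max(cs,key=cv2.contourArea)
    q=plane_pts(c[:,0,:].astype(float),z,W,P)[:,:2]
    r=cv2.minAreaRect((q*1000).astype(np.float32)); return r,q
E
python3 - <<'E'
from h import *
np.set_printoptions(suppress=True,precision=4)
p,d,X,W,P=snap("wrist","w1b")
hsv=cv2.cvtColor(p,cv2.COLOR_RGB2HSV)
for uv in [(240,180),(280,230),(215,150),(320,180),(198,180),(260,260),(260,209)]: print(uv,hsv[uv[1],uv[0]],X[uv[1],uv[0]])
for n in ["stand","server","tongs","egg"]:
    for m in models.trace("wrist",n)[:3]:
        print(n,round(m['conf'],2),np.round(m['uv'],1),m['mask'].sum(),np.nanmedian(X[m['mask']],0))
        if n in("stand","server"): print(rect(m['mask'],0.042 if n=="stand" else 0.006,W,P)[0])
np.savez("w1.npz",p=p,d=d,X=X,W=W)
E
```

```text
(240, 180) [ 16 106 234] [0.5164 0.0052 0.0435]
(280, 230) [ 17 104 236] [0.605  0.0739 0.0429]
(215, 150) [ 10 160 113] [ 0.4747 -0.0398  0.0055]
(320, 180) [ 10 157 112] [0.5244 0.144  0.0066]
(198, 180) [  9 157 114] [ 0.5283 -0.0714  0.0061]
(260, 260) [  9 157 115] [0.6801 0.041  0.0192]
(260, 209) [ 17   9 251] [0.548  0.038  0.0888]
stand 0.75 [257.6 193.3] 4608 [0.5411 0.0306 0.0427]
((551.9736328125, 30.29244613647461), (127.552978515625, 123.27141571044922), 1.02664315700531)
stand 0.41 [495.1 247.6] 839 [0.6268 0.4383 0.0514]
((635.314453125, 462.3257751464844), (90.57972717285156, 48.35213851928711), 70.72308349609375)
stand 0.23 [405.3 213.6] 1727 [0.5685 0.2838 0.0388]
((576.7744140625, 302.3556823730469), (181.5900115966797, 94.62745666503906), 8.388115882873535)
server 0.61 [256.7 162.1] 11491 [0.5425 0.0269 0.0069]
((569.4541625976562, 28.558311462402344), (244.6580810546875, 250.02627563476562), 84.83026123046875)
server 0.39 [256.8 192.4] 4474 [0.5408 0.0308 0.0427]
((565.3006591796875, 29.756847381591797), (138.6284942626953, 131.04806518554688), 1.233599305152893)
tongs 0.64 [405.4 208.2] 2022 [0.5634 0.2849 0.0372]
egg 0.97 [254.4 208.1] 613 [0.5479 0.0305 0.0823]
egg 0.81 [321.9 333.9] 411 [0.8308 0.1683 0.0411]
egg 0.78 [146.4 158.7] 628 [ 0.4836 -0.1466  0.0451]
```

```bash
cat > fit.py <<'E'
from h import *
def fit(p,X,W,P,verbose=True):
    hsv=cv2.cvtColor(p,cv2.COLOR_RGB2HSV).astype(int)
    H,S,V=[hsv[...,i] for i in range(3)]
    x,y,z=[X[...,i] for i in range(3)]
    roi=(x>.42)&(x<.70)&(y>-.12)&(y<.18)
    st=roi&(V>180)&(S>70)&(abs(z-.042)<.008)
    # fill egg hole
    m=st.astype(np.uint8); m=cv2.morphologyEx(m,cv2.MORPH_OPEN,np.ones((3,3)))
    r,q=rect(m.astype(bool),.042,W,P)
    sv=roi&(V<150)&(S>120)&(H<15)
    n,lab,stt,_=cv2.connectedComponentsWithStats(sv.astype(np.uint8)); big=lab==1+np.argmax(stt[1:,4])
    r2,q2=rect(big,.006,W,P)
    lip=big&(z>.015)&(z<.026)
    return r,q,r2,q2,big,lip
if __name__=="__main__":
    np.set_printoptions(suppress=True,precision=4)
    D=np.load("w1.npz");p,X,W=D['p'],D['X'],D['W'];P=imaging.camera_params("wrist")
    r,q,r2,q2,big,lip=fit(p,X,W,P)
    print(r);print(r2); print(np.round(cv2.boxPoints(r2)),np.round(cv2.boxPoints(r)))
    L=X[lip]; 
    far=L[(L[:,0]>.655)&(L[:,1]>-.06)];right=L[(L[:,1]<-.06)&(L[:,0]<.66)]
    print(len(far),len(right),np.median(far,0),np.median(right,0))
    if len(far)>20:
        for l in(far,right):print(cv2.fitLine(l[:,:2].astype(np.float32),cv2.DIST_HUBER,0,.01,.01).ravel(),np.percentile(l,[2,98],axis=0))
    v=p.copy(); v[lip]=[255,0,0]; cs=cv2.Canny(big.astype(np.uint8)*255,50,100)>0; v[cs]=[0,255,0]
    cv2.imwrite("pics/fit1.png",cv2.resize(v[110:290,170:360],None,fx=3,fy=3,interpolation=0)[...,::-1])
E
python3 fit.py
```

```text
((555.4273071289062, 30.257328033447266), (121.0646743774414, 119.9054946899414), 2.3980846405029297)
((603.7405395507812, -33.60414123535156), (356.948974609375, 328.1471862792969), 85.34868621826172)
[[ 426. -198.]
 [ 753. -225.]
 [ 782.  131.]
 [ 455.  158.]] [[492.  88.]
 [497. -32.]
 [618. -27.]
 [613.  93.]]
557 650 [0.678  0.0372 0.0202] [ 0.5099 -0.079   0.0203]
[0.0915 0.9958 0.6773 0.0351] [[ 0.6668 -0.055   0.0153]
 [ 0.6896  0.1304  0.022 ]]
[ 0.9955 -0.0943  0.5123 -0.0789] [[ 0.4388 -0.0897  0.0159]
 [ 0.5935 -0.0686  0.0222]]
```

View pics/fit1.png

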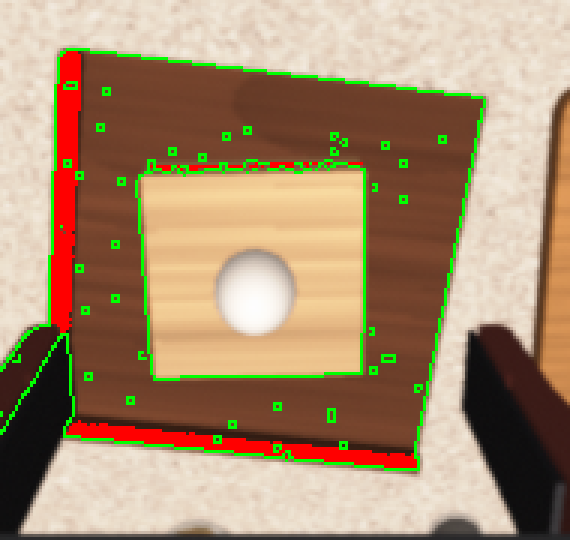

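```bash
python3 -m crank '[[[1,-2,25],1],[[1,-2,25],1],[[1,-2,25],1],[[1,-2,25],1],[[1,-2,25],1],[[1,-2,25],0.7],[[2,-1,25],0],[[2,-1,25],0]]' -0.36 30
python3 - <<'E'
from h import *
rows(.4656,.0386,.026,84.7,4); snap('side','s2')
E
```

```text
t: 4.1
ee_pos: [0.4652, 0.0367, 0.1017]
tcp_rot: [180.0, 0.1, 84.2]
wrist_force: [-0.4, -0.3, 0.3]
width: 0.0598
[[[0,0,19],-0.1],[[0,0,19],-0.1],[[0,0,19],-0.1],[[0,0,19],-0.1]]
```

View pics/s2.png

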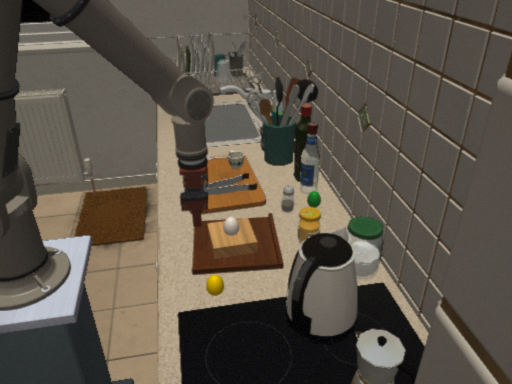

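```bash
python3 -m crank '[[[0,0,19],0],[[0,0,19],0],[[0,0,19],0],[[0,0,18],0],[[0,0,0],0]]'; python3 -m crank '[[[0,3,0],0],[[0,3,0],0],[[0,3,0],0],[[0,3,0],0],[[0,3,0],0],[[0,3,0],0],[[0,3,0],0],[[0,3,0],0]]'
```

```text
t: 4.65
ee_pos: [0.4643, 0.0369, 0.0266]
tcp_rot: [-179.8, 0.1, 84.3]
wrist_force: [0.1, -0.1, -0.1]
width: 0.0599
t: 5.45
ee_pos: [0.4894, 0.0364, 0.0276]
tcp_rot: [-180.0, -0.0, 84.5]
wrist_force: [-3.1, 0.7, 2.0]
width: 0.0598
```

```bash
python3 -m crank '[[[0,4,0],0],[[0,4,0],0],[[0,4,0],0],[[0,4,0],0],[[0,4,0],0],[[0,4,0],0],[[0,4,0],0],[[0,3,0],0]]'
python3 - <<'E'
from h import *
from fit import fit
snap('wrist','w2'); snap('side','s3')
E
```

```text
t: 6.25
ee_pos: [0.5208, 0.0328, 0.0276]
tcp_rot: [180.0, 0.0, 84.4]
wrist_force: [-3.8, 0.1, 1.4]
width: 0.0598
```

View pics/w2.png

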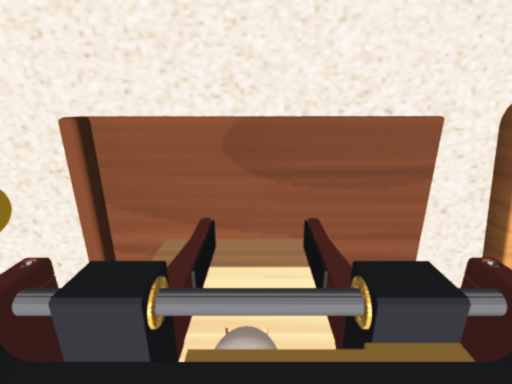

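View pics/s3.png

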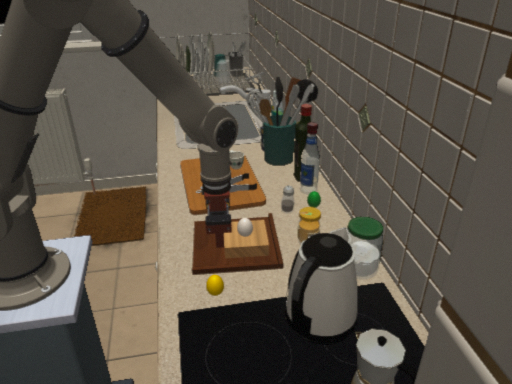

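```bash
python3 -m crank '[[[0,3,0],0],[[0,3,0],0],[[0,3,0],0],[[0,3,0],0],[[0,2,0],0],[[0,2,0],0]]';python3 -m crank '[[[0,2,0],0],[[0,1,0],0],[[0,1,0],0]]';python3 -m crank '[[[0,1,0],0],[[0,1,0],0],[[0,1,0],0]]'
```

```text
t: 6.95
ee_pos: [0.5363, 0.0316, 0.0276]
tcp_rot: [-180.0, 0.0, 84.4]
wrist_force: [-2.9, 0.5, 1.6]
width: 0.0598
t: 7.25
ee_pos: [0.5402, 0.0312, 0.0276]
tcp_rot: [-180.0, 0.0, 84.4]
wrist_force: [-3.6, -0.6, 1.1]
width: 0.0596
t: 7.55
ee_pos: [0.5416, 0.031, 0.0275]
tcp_rot: [-179.8, 0.1, 84.5]
wrist_force: [-10.3, 0.9, 7.3]
width: 0.0596
```

```bash
python3 -m crank '[[[0,1,0],0],[[0,1,0],0],[[0,0,0],0]]';python3 -m crank '[[[0,-5,0],0],[[0,-10,0],0],[[0,-15,0],0],[[0,0,-25],0],[[0,0,-30],0],[[0,0,-30],0]]'
python3 - <<'E'
from h import *
from fit import fit
p,d,X,W,P=snap('wrist','w3')
r,q,r2,q2,big,lip=fit(p,X,W,P); print(r)
a=np.radians(-5.35);ex=np.array([np.cos(a),np.sin(a)]);ey=np.array([-ex[1],ex[0]])
c=.6051*0+0
# target for push 2: stand centre + 92 along ey
c=np.array([.6051,.0818]) ; g=(c[0]*ex+(c[1]+.092)*ey); print(g)
rows(g[0],g[1],.15,-5.3,14)
E
```

```text
t: 7.85
ee_pos: [0.5416, 0.031, 0.0273]
tcp_rot: [-179.6, 0.1, 84.5]
wrist_force: [-12.5, 0.5, 9.3]
width: 0.0596
t: 8.45
ee_pos: [0.5153, 0.0336, 0.1137]
tcp_rot: [179.9, -0.0, 84.5]
wrist_force: [0.9, -0.3, 0.0]
width: 0.0595
((581.4486083984375, 25.921918869018555), (107.44920349121094, 54.04155731201172), 84.43391418457031)
[0.61866903 0.11662366]
[[[7,7,-2],6.4],[[7,6,-2],6.4],[[8,5,-2],6.4],[[8,4,-2],6.4],[[9,3,-2],6.4],[[9,2,-2],6.4],[[9,1,-2],6.4],[[9,0,-2],6.4],[[9,-1,-2],6.4],[[9,-2,-2],6.4],[[9,-3,-2],6.4],[[8,-4,-2],6.4],[[8,-5,-2],6.4],[[7,-6,-2],6.4]]
```

View pics/w3.png

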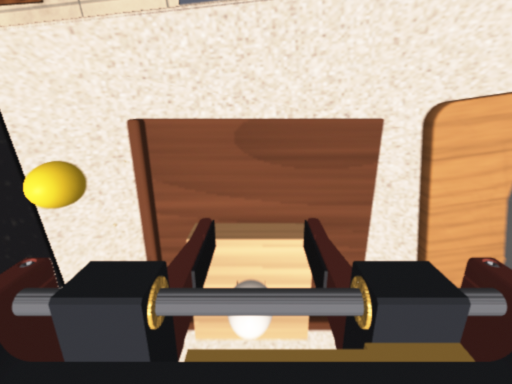

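```bash
python3 -m crank '[[[7,7,-2],6.4],[[7,6,-2],6.4],[[8,5,-2],6.4],[[8,4,-2],6.4],[[9,3,-2],6.4],[[9,2,-2],6.4],[[9,1,-2],6.4]]';python3 -m crank '[[[9,0,-2],6.4],[[9,-1,-2],6.4],[[9,-2,-2],6.4],[[9,-3,-2],6.4],[[8,-4,-2],6.4],[[8,-5,-2],6.4],[[7,-6,-2],6.4],[[0,0,0],0]]'
python3 - <<'E'
from h import *
p,d,X,W,P=snap('wrist','w4'); snap('side','s4')
print(status.state()['qpos'])
rows(.6187,.1166,.026,-5.3,5)
E
```

```text
t: 9.2
ee_pos: [0.5665, 0.0752, 0.1269]
tcp_rot: [179.9, -0.1, 39.4]
wrist_force: [0.3, -0.3, -0.5]
width: 0.0595
t: 10.0
ee_pos: [0.6162, 0.1176, 0.1411]
tcp_rot: [-179.9, -0.1, -5.1]
wrist_force: [-0.5, 0.7, 0.7]
width: 0.0599
[ -2.58831     29.33435357 -18.66531676  99.80306129  11.40763202
  52.69562637 -30.93109773]
[[[1,0,23],0.1],[[1,0,23],0.1],[[1,0,23],0.1],[[1,0,23],0.1],[[1,0,23],0.1]]
```

View pics/w4.png

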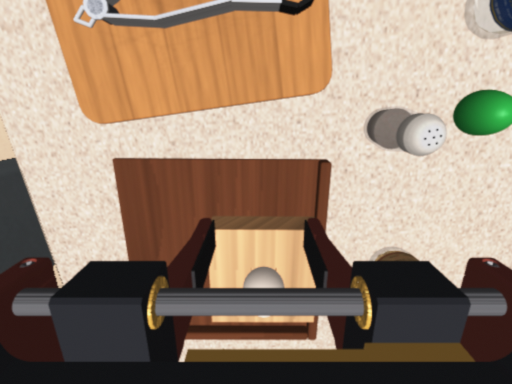

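View pics/s4.png

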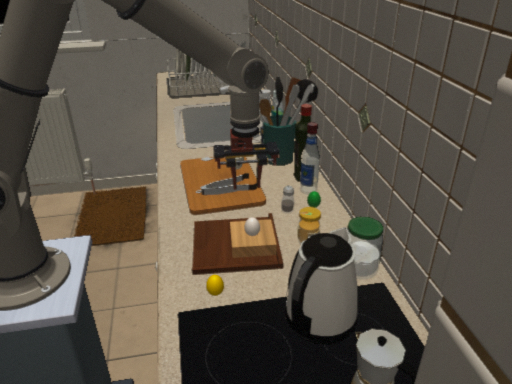

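```bash
python3 -m crank '[[[-1,0,23],0],[[-1,0,23],0],[[-1,0,23],0],[[-1,0,23],0],[[0,0,23],0],[[0,0,0],0]]'; python3 -m crank '[[[0,4,0],0],[[0,4,0],0],[[0,4,0],0],[[0,3,0],0],[[0,3,0],0],[[0,3,0],0],[[0,3,0],0],[[0,3,0],0]]'
```

```text
t: 10.7
ee_pos: [0.6084, 0.1153, 0.0226]
tcp_rot: [179.9, 0.3, -5.1]
wrist_force: [-1.0, -1.3, 0.4]
width: 0.0598
t: 11.5
ee_pos: [0.6087, 0.0895, 0.0257]
tcp_rot: [180.0, -0.0, -5.1]
wrist_force: [-0.1, -0.0, -0.2]
width: 0.0595
```

```bash
python3 -m crank '[[[0,3,0],0],[[0,3,0],0],[[0,3,0],0],[[0,3,0],0],[[0,3,0],0],[[0,3,0],0],[[0,3,0],0],[[0,3,0],0]]'
python3 - <<'E'
from h import *
p,d,X,W,P=snap('wrist','w5')
E
```

```text
t: 12.3
ee_pos: [0.6064, 0.0657, 0.0256]
tcp_rot: [-180.0, 0.0, -5.2]
wrist_force: [-2.3, 5.3, 0.6]
width: 0.0601
```

View pics/w5.png

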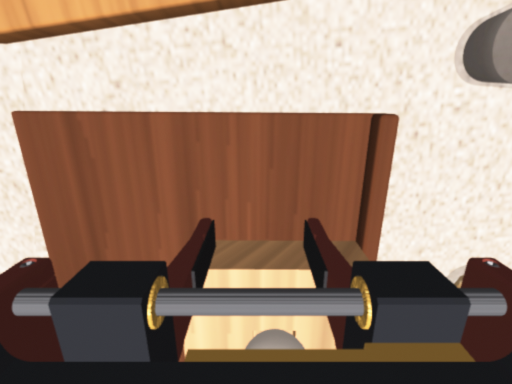

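```bash
python3 -m crank '[[[0,3,0],0],[[0,3,0],0],[[0,3,0],0],[[0,3,0],0],[[0,2,0],0]]';python3 -m crank '[[[0,2,0],0],[[0,1,0],0],[[0,1,0],0],[[0,1,0],0]]';python3 -m crank '[[[0,1,0],0],[[0,1,0],0],[[0,1,0],0]]'
```

```text
t: 12.85
ee_pos: [0.6051, 0.0517, 0.0256]
tcp_rot: [180.0, 0.0, -5.2]
wrist_force: [-2.7, 4.9, 0.5]
width: 0.0597
t: 13.25
ee_pos: [0.6047, 0.0476, 0.0256]
tcp_rot: [-179.9, 0.0, -5.1]
wrist_force: [-1.9, 7.0, 0.2]
width: 0.0595
t: 13.55
ee_pos: [0.6047, 0.0476, 0.0258]
tcp_rot: [-179.7, -0.0, -5.1]
wrist_force: [-1.8, 13.3, -0.4]
width: 0.0597
```

```bash
python3 -m crank '[[[0,1,0],0],[[0,1,0],0],[[0,0,0],0]]';python3 -m crank '[[[0,-4,0],0],[[0,-6,0],0],[[0,-15,0],0],[[0,-15,-15],0],[[0,-20,-30],0],[[0,-20,-40],0],[[0,-20,-40],0],[[0,-10,-40],0]]'
python3 - <<'E'
from h import *
from fit import fit
p,d,X,W,P=snap('wrist','w6')
hsv=cv2.cvtColor(p,cv2.COLOR_RGB2HSV).astype(int);x,y,z=[X[...,i] for i in range(3)]
st=(hsv[...,2]>180)&(hsv[...,1]>70)&(abs(z-.042)<.008)&(x>.5)&(x<.7)&(y<.1)&(y>-.12)
r,q=rect(st,.042,W,P); print(r)
for m in models.trace('wrist','tongs')[:2]:
    print(m['conf'],m['uv'],np.nanmedian(X[m['mask']],0))
snap('top','t6');snap('side','s6')
E
```

```text
t: 13.85
ee_pos: [0.6047, 0.0476, 0.026]
tcp_rot: [-179.6, -0.1, -5.0]
wrist_force: [-2.0, 15.5, -0.5]
width: 0.0602
t: 14.65
ee_pos: [0.6143, 0.1538, 0.1926]
tcp_rot: [-180.0, -0.1, -5.0]
wrist_force: [0.7, 0.4, -0.5]
width: 0.0596
((612.9553833007812, 17.41539764404297), (34.44169998168945, 120.16664123535156), 84.88919830322266)
0.58 [192.3, 70.4] [0.55588892 0.29410923 0.04342591]
```

View pics/w6.png

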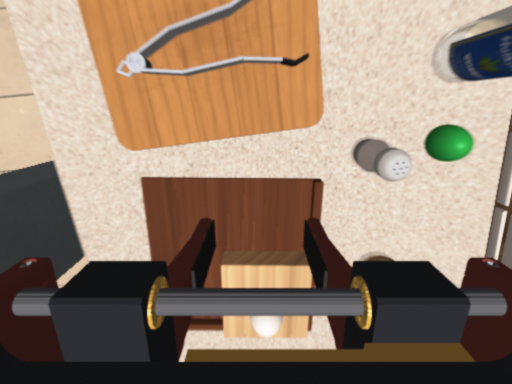

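View pics/s6.png

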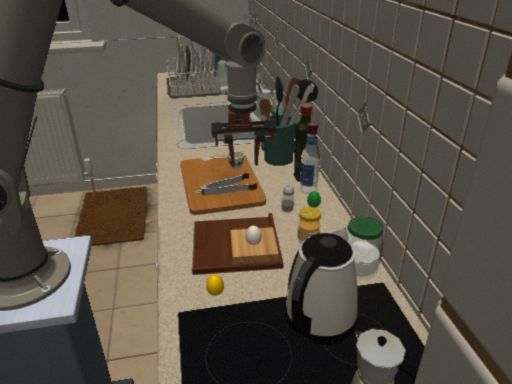

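Run:
```python
from h import *
rows(.47,.29,.27,99.7,14)
```

```text
[[[-11,-9,-6],-7.5],[[-10,-10,-6],-7.5],[[-9,-12,-6],-7.5],[[-7,-13,-6],-7.5],[[-5,-13,-6],-7.5],[[-3,-14,-6],-7.5],[[-2,-14,-6],-7.5],[[0,-14,-6],-7.5],[[2,-14,-6],-7.5],[[4,-14,-6],-7.5],[[6,-13,-6],-7.5],[[7,-12,-6],-7.5],[[9,-11,-6],-7.5],[[10,-10,-6],-7.5]]
```

```bash
python3 -m crank '[[[-11,-9,-6],-7.5],[[-10,-10,-6],-7.5],[[-9,-12,-6],-7.5],[[-7,-13,-6],-7.5],[[-5,-13,-6],-7.5],[[-3,-14,-6],-7.5],[[-2,-14,-6],-7.5]]' -1;python3 -m crank '[[[0,-14,-6],-7.5],[[2,-14,-6],-7.5],[[4,-14,-6],-7.5],[[6,-13,-6],-7.5],[[7,-12,-6],-7.5],[[9,-11,-6],-7.5],[[10,-10,-6],-7.5],[[0,0,0],0]]'
python3 - <<'E'
from h import *
p,d,X,W,P=snap('wrist','w7'); print(status.state()['qpos'])
np.savez('w7.npz',p=p,d=d,X=X,W=W)
for m in models.trace('wrist','tongs')[:2]:
    k=m['mask'];print(m['conf'],m['uv'],np.nanmedian(X[k],0),k.sum()); np.save('tm.npy',k)
    break
v=p.copy(); v[cv2.Canny(k.astype(np.uint8)*255,50,100)>0]=[0,255,0]
cv2.imwrite('pics/w7m.png',cv2.resize(v[60:300,150:400],None,fx=2.4,fy=2.4)[...,::-1])
E
```

```text
t: 15.55
ee_pos: [0.5409, 0.22, 0.2309]
tcp_rot: [-180.0, 0.2, 47.6]
wrist_force: [0.3, -0.2, 0.0]
width: 0.088
t: 16.35
ee_pos: [0.4685, 0.29, 0.2739]
tcp_rot: [-179.9, -0.0, 100.0]
wrist_force: [0.2, -0.1, -0.7]
width: 0.0878
[ -0.33207329  19.3903918  -46.86453229 100.86148617  15.30636982
  66.4638512   47.9374505 ]
0.94 [263.2, 198.2] [0.5279053  0.29099532 0.04662639] 482
```

View pics/w7.png

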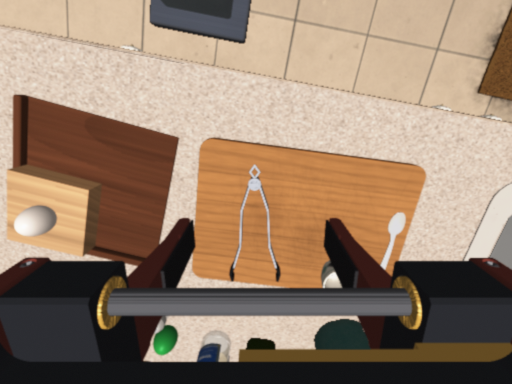

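View pics/w7m.png

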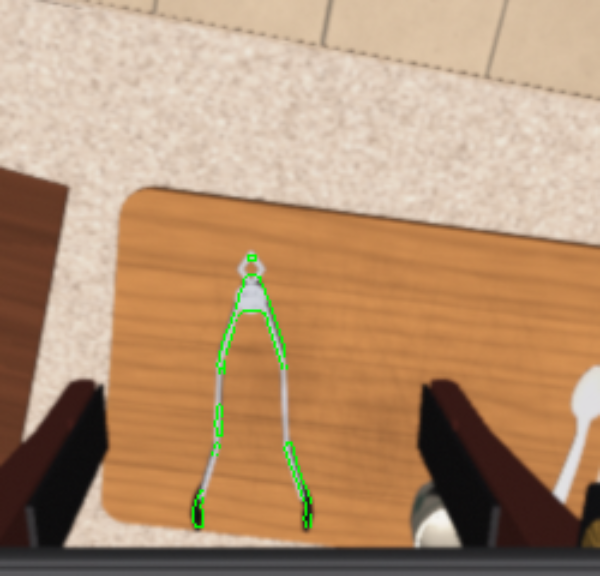

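```bash
cat > tong.py <<'E'
from h import *
D=np.load("w7.npz");p,X,W=D['p'],D['X'],D['W'];P=imaging.camera_params("wrist")
def tong(p,X,W,P):
    hsv=cv2.cvtColor(p,cv2.COLOR_RGB2HSV).astype(int)
    x,y,z=[X[...,i] for i in range(3)]
    k=(z>.033)&(z<.056)&(x>.44)&(x<.69)&(y>.2)&(y<.40)
    n,lab,st,_=cv2.connectedComponentsWithStats(k.astype(np.uint8),connectivity=8)
    return k,n,st
k,n,st=tong(p,X,W,P); print(k.sum(),st[1:])
q=plane_pts(k,.047,W,P)[:,:2]
np.set_printoptions(suppress=True,precision=4)
# guess axes
c0=np.array([.48,.28])
a=np.radians(10)
for it in range(4):
    ex=np.array([np.cos(a),np.sin(a)]);ey=np.array([-ex[1],ex[0]])
    s=q@ex;t=q@ey
    lo,hi=s.min(),s.max()
    B=np.arange(lo+.03,hi,.006);mid=[];w=[];ss=[]
    for b in B:
        m=(s>=b)&(s<b+.006)
        if m.sum()>2 and np.ptp(t[m])>.02: mid.append((t[m].min()+t[m].max())/2);w.append(np.ptp(t[m]));ss.append(b+.003)
    f=np.polyfit(ss,mid,1); a+=np.arctan(f[0])
print(np.degrees(a),lo,hi);
for i in range(len(ss)): print(round(ss[i]-lo,4),round(mid[i],4),round(w[i],4))
np.save('q.npy',q); print('ex',ex,'ey',ey, 'lo',lo,'mid',np.median(mid))
E
python3 tong.py
```

```text
698 [[230 165  51 117 698]]
9.968744866241535 0.5133041757951339 0.7128858735688844
0.033 0.1993 0.021
0.039 0.1992 0.0242
0.045 0.1985 0.0288
0.051 0.1984 0.032
0.057 0.1992 0.0367
0.063 0.1992 0.04
0.069 0.1984 0.0416
0.075 0.1991 0.0434
0.081 0.1991 0.0436
0.087 0.1991 0.0438
0.093 0.1991 0.0439
0.099 0.1983 0.0457
0.105 0.1983 0.0459
0.111 0.199 0.0477
0.117 0.199 0.0479
0.123 0.199 0.0481
0.129 0.199 0.0483
0.135 0.199 0.0517
0.141 0.1989 0.0552
0.147 0.1989 0.0587
0.153 0.1989 0.0622
0.159 0.1989 0.0657
0.165 0.1997 0.0709
0.171 0.1989 0.0762
0.177 0.1997 0.0815
0.183 0.1988 0.0836
0.189 0.1988 0.0838
0.195 0.1988 0.0808
0.201 0.1988 0.0776
ex [0.985  0.1724] ey [-0.1724  0.985 ] lo 0.5133041757951339 mid 0.1989592034211603
```

```bash
python3 -m crank '[[[-1,13,23],0],[[-1,13,23],0],[[-1,13,23],0],[[-1,13,23],0],[[-1,13,23],0],[[-1,13,23],0],[[0,13,23],0],[[0,12,23],0]]'
python3 - <<'E'
from h import *
snap('wrist','w8');snap('side','s8');rows(.5703,.3017,.031,100,4)
E
```

```text
t: 17.25
ee_pos: [0.5733, 0.2991, 0.0881]
tcp_rot: [-179.9, 0.1, 99.6]
wrist_force: [0.4, 0.2, 0.3]
width: 0.0876
[[[1,0,14],-0.1],[[1,0,14],-0.1],[[1,0,14],-0.1],[[1,0,14],-0.1]]
```

View pics/w8.png

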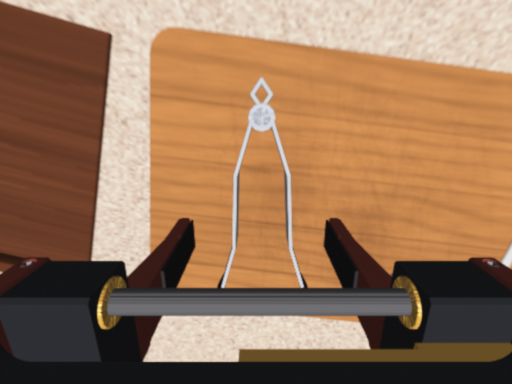

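```bash
python3 -m crank '[[[1,-1,14],0],[[1,-1,14],0],[[1,-1,14],0],[[0,0,15],0],[[0,0,0],0]]'
python3 - <<'E'
from h import *
snap('wrist','w9');rows(.5703,.3017,.031,100,1)
E
```

```text
t: 17.85
ee_pos: [0.5672, 0.3025, 0.0312]
tcp_rot: [-179.8, 0.1, 99.9]
wrist_force: [0.0, -0.4, 0.1]
width: 0.0878
[[[-2,2,1],-0.1]]
```

View pics/w9.png

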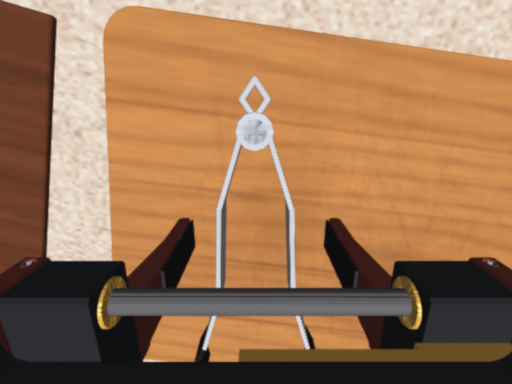

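```bash
python3 -m crank '[[[-2,2,0],0],[[0,0,0],0]]'; python3 -m crank '[[[0,0,0],0],[[0,0,0],0],[[0,0,0],0],[[0,0,0],0],[[0,0,0],0]]' 0.03 30; python3 -c "
from h import *
snap('wrist','w10')"
```

```text
t: 18.1
ee_pos: [0.572, 0.3018, 0.0344]
tcp_rot: [179.9, -0.0, 99.8]
wrist_force: [0.3, -0.7, 0.8]
width: 0.0877
t: 18.6
ee_pos: [0.571, 0.3019, 0.0337]
tcp_rot: [180.0, 0.0, 99.8]
wrist_force: [-0.4, -0.8, -0.3]
width: 0.0513
```

View pics/w10.png

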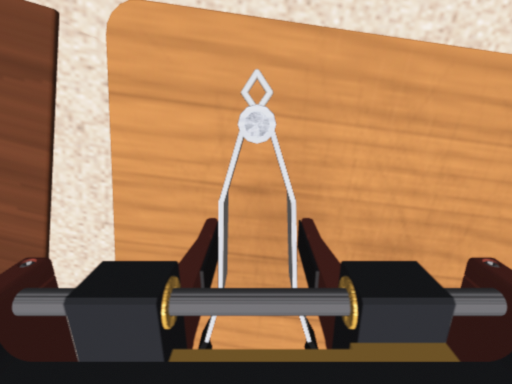

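```bash
python3 -m crank '[[[0,0,1],0],[[0,0,0],0],[[0,0,0],0],[[0,0,0],0]]' ; python3 -m crank '[[[0,0,0],0],[[0,0,0],0],[[0,0,0],0]]'
```

```text
t: 19.05
ee_pos: [0.5716, 0.302, 0.0336]
tcp_rot: [179.9, 0.0, 99.8]
wrist_force: [-0.5, -0.9, 6.3]
width: 0.0429
t: 19.35
ee_pos: [0.5716, 0.3021, 0.0336]
tcp_rot: [179.9, 0.0, 99.8]
wrist_force: [-0.6, -0.1, 6.7]
width: 0.0428
```

```bash
python3 -m crank '[[[0,0,-5],0],[[0,0,-10],0],[[0,0,-15],0],[[0,0,-20],0],[[0,0,-25],0],[[0,0,-25],0],[[0,0,-25],0],[[0,0,0],0]]'
python3 - <<'E'
from h import *
snap('wrist','w11');snap('side','s11')
a=np.radians(-5.35);g=np.array([.6058,-.0213])-.088*np.array([np.cos(a),np.sin(a)]);print(g)
rows(g[0],g[1],.155,84.7,14)
E
```

```text
t: 20.15
ee_pos: [0.5728, 0.3037, 0.1625]
tcp_rot: [179.6, -0.2, 99.8]
wrist_force: [0.4, 0.3, -0.1]
width: 0.0425
[ 0.51818335 -0.01309493]
[[[-22,-8,0],1.1],[[-22,-7,0],1.1],[[-22,-7,0],1.1],[[-22,-6,0],1.1],[[-22,-6,0],1.1],[[-22,-6,0],1.1],[[-22,-5,0],1.1],[[-22,-5,0],1.1],[[-22,-4,0],1.1],[[-22,-4,0],1.1],[[-23,-3,0],1.1],[[-23,-3,0],1.1],[[-23,-3,0],1.1],[[-23,-2,0],1.1]]
```

View pics/w11.png

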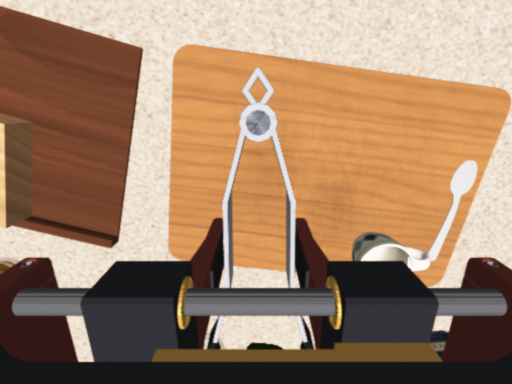

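View pics/s11.png

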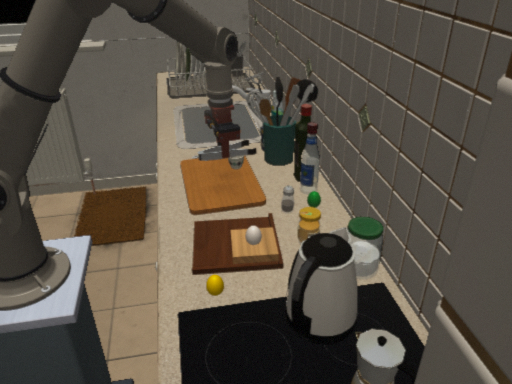

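```bash
python3 -m crank '[[[-22,-8,0],1.1],[[-22,-7,0],1.1],[[-22,-7,0],1.1],[[-22,-6,0],1.1],[[-22,-6,0],1.1],[[-22,-6,0],1.1],[[-22,-5,0],1.1]]';python3 -m crank '[[[-22,-5,0],1.1],[[-22,-4,0],1.1],[[-22,-4,0],1.1],[[-23,-3,0],1.1],[[-23,-3,0],1.1],[[-23,-3,0],1.1],[[-20,0,0],1.1],[[0,0,0],0]]'
python3 - <<'E'
from h import *
snap('wrist','w12');snap('side','s12');snap('top','t12')
rows(.5202,-.0133,.125,84.7,3)
E
```

```text
t: 20.95
ee_pos: [0.5427, 0.1422, 0.1562]
tcp_rot: [-179.9, 0.0, 92.1]
wrist_force: [0.4, -0.6, -1.0]
width: 0.0429
t: 21.75
ee_pos: [0.5176, -0.0146, 0.1562]
tcp_rot: [-179.8, 0.1, 84.2]
wrist_force: [0.4, -0.3, -2.0]
width: 0.0428
[[[-1,1,11],-0.1],[[-1,1,11],-0.1],[[-1,1,11],-0.1]]
```

View pics/w12.png

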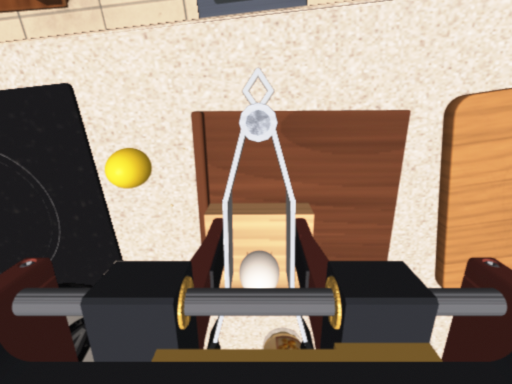

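View pics/s12.png

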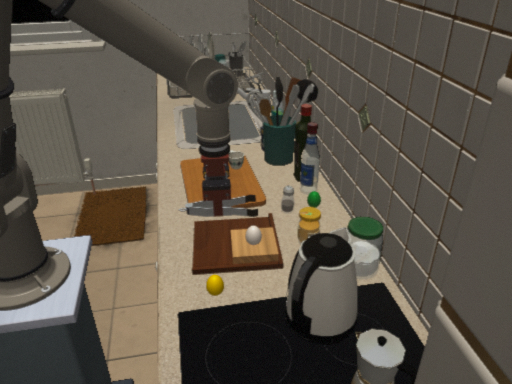

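View pics/t12.png

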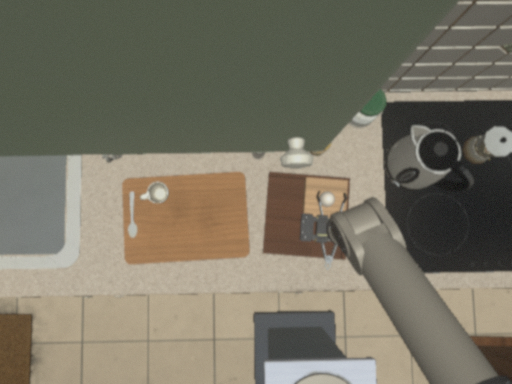

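Run:
```python
from h import *
for c in ('top','wrist','side'):
    p,d,X,W,P=snap(c); s=p.max(2).astype(int)-p.min(2); x,y,z=[X[...,i] for i in range(3)]
    k=(s<60)&(p.max(2)>90)&(z>.05)&(z<.1)&(abs(x-.606)<.04)&(abs(y+.021)<.04)
    if k.sum()<20: print(c,k.sum());continue
    q=X[k]
    # ellipsoid fit: centre xy with z0=.060, r=.022 sideways, 0.0325 up
    from scipy.optimize import least_squares
    f=lambda v:np.sqrt(((q[:,0]-v[0])/.022)**2+((q[:,1]-v[1])/.022)**2+((q[:,2]-v[2])/np.where(q[:,2]>v[2],.0325,.0235))**2)-1
    r=least_squares(f,[.606,-.021,.06],loss='soft_l1',f_scale=.05); print(c,k.sum(),r.x,np.std(r.fun))
```

```text
top 191 [ 0.60689931 -0.0227975   0.05817038] 0.06105797086870928
wrist 1281 [ 0.60879908 -0.02360119  0.05925439] 0.019578878147391877
side 227 [ 0.60665176 -0.0226507   0.05843304] 0.07215345507106484
```

```bash
python3 -m crank '[[[1,2,10],0],[[0,2,12],0],[[0,0,12],0],[[0,0,10],0],[[0,0,0],0]]'
python3 - <<'E'
from h import *
p,*_=snap('wrist','w13'); p,*_=snap('side')
cv2.imwrite('pics/s13.png',cv2.resize(p[170:290,170:330],None,fx=4,fy=4,interpolation=2)[...,::-1])
E
```

```text
t: 22.55
ee_pos: [0.5217, -0.0106, 0.1116]
tcp_rot: [-179.8, 0.0, 84.5]
wrist_force: [-0.5, 1.0, -0.8]
width: 0.0428
```

View pics/w13.png

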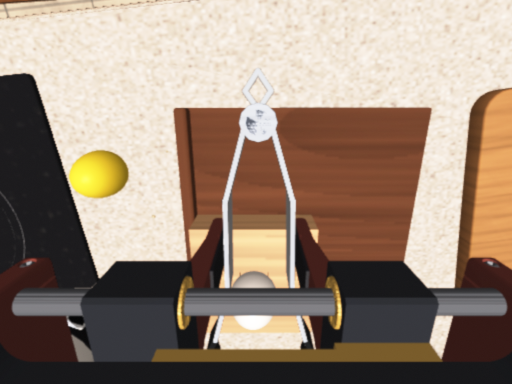

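View pics/s13.png

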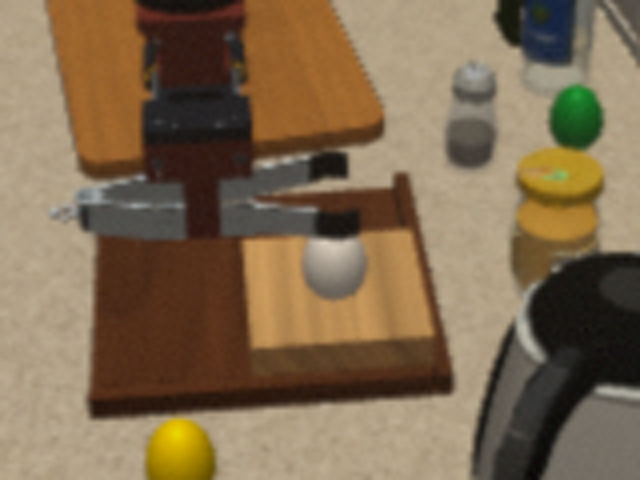

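```bash
python3 -m crank '[[[-2,0,0],0],[[-2,0,0],0],[[0,0,0],0]]'
python3 - <<'E'
from h import *
p,d,X,W,P=snap('wrist','w14'); s=p.max(2).astype(int)-p.min(2); x,y,z=[X[...,i] for i in range(3)]
k=(s<60)&(p.max(2)>90)&(z>.05)&(z<.1)&(abs(x-.606)<.03)&(abs(y+.021)<.028)
q=X[k]
from scipy.optimize import least_squares
f=lambda v:np.sqrt(((q[:,0]-v[0])/.022)**2+((q[:,1]-v[1])/.022)**2+((q[:,2]-v[2])/np.where(q[:,2]>v[2],.0325,.0235))**2)-1
r=least_squares(f,[.606,-.021,.06],loss='soft_l1',f_scale=.05); print(k.sum(),r.x,np.std(r.fun))
st=status.state(); M=R.from_euler('xyz',st['tcp_rot'],degrees=True).as_matrix(); print(M.T@(r.x-st['ee_pos']),st['tcp_rot'])
E
```

```text
t: 22.95
ee_pos: [0.5228, -0.0151, 0.114]
tcp_rot: [180.0, 0.0, 84.4]
wrist_force: [0.2, 0.6, -1.2]
width: 0.0428
894 [ 0.60875074 -0.02364034  0.05919895] 0.018031526269905136
[-0.00035287  0.08636358  0.05486248] [1.79961322e+02 1.05970787e-02 8.44085115e+01]
```

```bash
python3 -m crank '[[[0,0,6],0],[[0,0,7],0],[[0,0,7],0],[[0,0,7],0],[[0,0,7],0]]' && python3 -m crank '[[[0,0,7],0],[[0,0,7],0],[[0,0,6],0],[[0,0,0],0]]'
python3 - <<'E'
from h import *
p,*_=snap('wrist','w15'); p,*_=snap('side')
cv2.imwrite('pics/s15.png',cv2.resize(p[170:290,170:330],None,fx=4,fy=4,interpolation=2)[...,::-1])
E
```

```text
t: 23.5
ee_pos: [0.5224, -0.0144, 0.0788]
tcp_rot: [-180.0, -0.0, 84.5]
wrist_force: [0.3, 0.6, -1.6]
width: 0.0426
t: 23.9
ee_pos: [0.522, -0.0145, 0.0588]
tcp_rot: [-179.9, 0.0, 84.5]
wrist_force: [-0.0, -0.0, -1.5]
width: 0.043
```

View pics/w15.png

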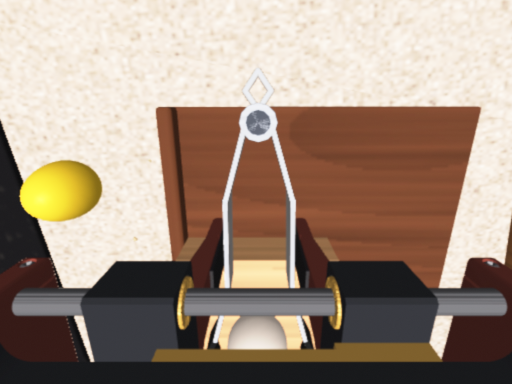

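View pics/s15.png

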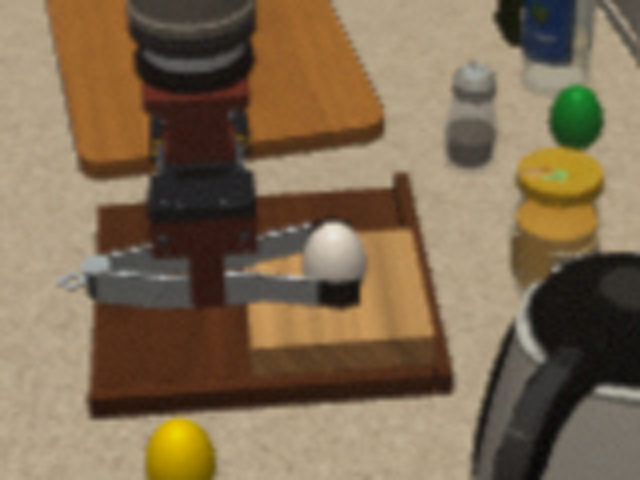

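```bash
python3 -m crank '[[[0,0,0],0],[[0,0,0],0],[[0,0,0],0],[[0,0,0],0]]' 0.2 35; python3 -m crank '[[[0,0,0],0],[[0,0,0],0],[[0,0,0],0],[[0,0,0],0]]' 0.3; python3 -m crank '[[[0,0,0],0],[[0,0,0],0],[[0,0,0],0],[[0,0,0],0],[[0,0,0],0]]' 0.5
python3 - <<'E'
from h import *
p,*_=snap('wrist','w16'); p,*_=snap('side')
cv2.imwrite('pics/s16.png',cv2.resize(p[170:290,170:330],None,fx=4,fy=4,interpolation=2)[...,::-1])
E
```

```text
t: 24.4
ee_pos: [0.5227, -0.0145, 0.0598]
tcp_rot: [180.0, 0.0, 84.4]
wrist_force: [0.3, 0.3, -0.7]
width: 0.0358
t: 24.8
ee_pos: [0.5226, -0.015, 0.0597]
tcp_rot: [-180.0, 0.0, 84.4]
wrist_force: [-1.4, -2.1, 0.5]
width: 0.0321
t: 25.3
ee_pos: [0.5225, -0.0147, 0.0596]
tcp_rot: [-180.0, 0.0, 84.4]
wrist_force: [-1.1, -3.1, 1.1]
width: 0.032
```

View pics/s16.png

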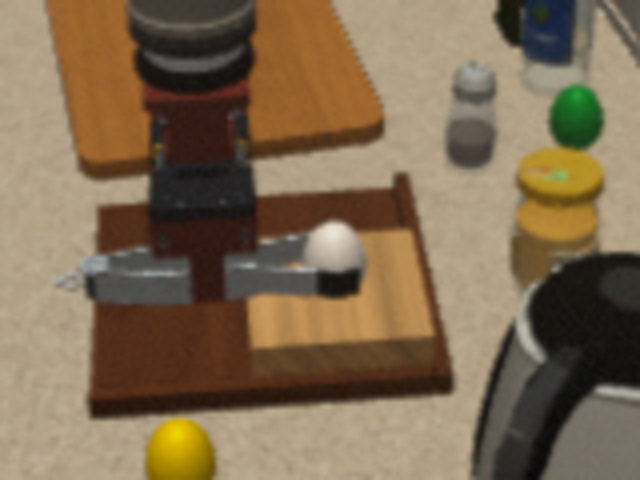

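View pics/w16.png

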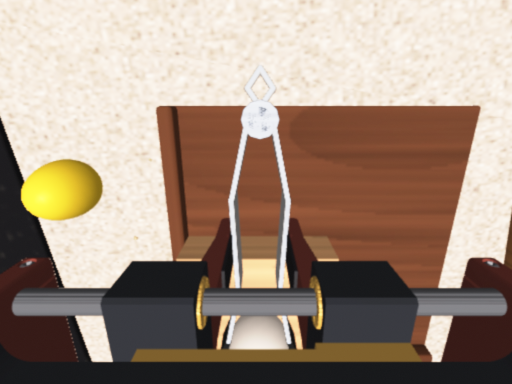

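```bash
python3 -m crank '[[[0,0,0],0],[[0,0,-1],0],[[0,0,-2],0],[[0,0,-3],0],[[0,0,-4],0],[[0,0,-5],0],[[0,0,-5],0],[[0,0,-5],0]]' 0.5 42
python3 - <<'E'
from h import *
p,*_=snap('side')
cv2.imwrite('pics/s17.png',cv2.resize(p[150:290,170:330],None,fx=4,fy=4,interpolation=2)[...,::-1])
E
```

```text
t: 26.2
ee_pos: [0.5227, -0.0144, 0.0852]
tcp_rot: [180.0, -0.0, 84.5]
wrist_force: [0.4, -0.8, -1.9]
width: 0.032
```

View pics/s17.png

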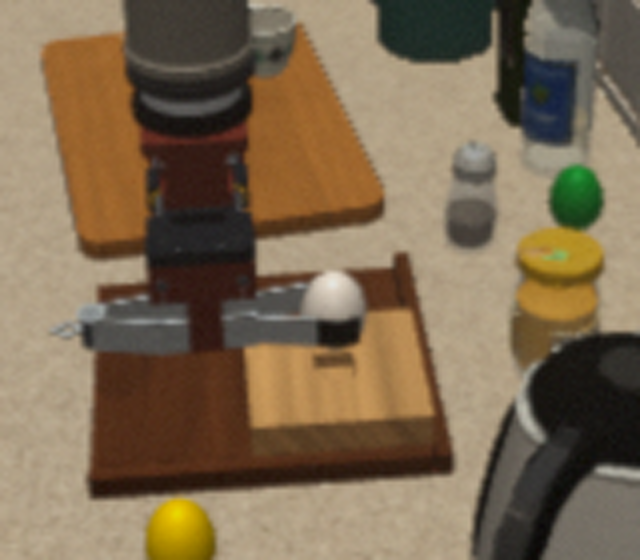

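The egg is out of the well and in the jaws at crop (335,300); the empty well shows at (335,360), and the stand has stayed in its corner. I keep lifting.

```bash
python3 -m crank '[[[0,0,-8],0],[[0,0,-12],0],[[0,0,-12],0],[[0,0,-12],0],[[0,0,-12],0],[[0,0,-10],0],[[0,0,-7],0],[[0,0,-3],0]]'; python3 -m crank '[[[0,0,0],0],[[0,0,0],0],[[0,0,0],0],[[0,0,0],0],[[0,0,0],0]]'
python3 - <<'E'
from h import *
p,d,X,W,P=snap('side')
cv2.imwrite('pics/s18.png',cv2.resize(p[130:290,170:330],None,fx=3.7,fy=3.7,interpolation=2)[...,::-1])
s=p.max(2).astype(int)-p.min(2); x,y,z=[X[...,i] for i in range(3)]
k=(s<60)&(p.max(2)>120)&(z>.13)&(z<.21)&(abs(x-.608)<.03)&(abs(y+.022)<.03); print('egg pts',k.sum(),np.median(X[k],0),z[k].max())
p,d,X,W,P=snap('top','t18'); hsv=cv2.cvtColor(p,cv2.COLOR_RGB2HSV).astype(int)
cv2.imwrite('pics/t18c.png',cv2.resize(p[160:270,250:400],None,fx=4,fy=4,interpolation=2)[...,::-1])
E
```

```text
t: 27.05
ee_pos: [0.5229, -0.0145, 0.1615]
tcp_rot: [179.9, 0.0, 84.4]
wrist_force: [-0.8, 0.3, -1.4]
width: 0.0319
t: 27.55
ee_pos: [0.5225, -0.0145, 0.1604]
tcp_rot: [-180.0, -0.0, 84.5]
wrist_force: [0.3, 0.1, -1.4]
width: 0.0323
egg pts 157 [ 0.60389424 -0.03221481  0.17962073] 0.19134556980353523
```

View pics/s18.png

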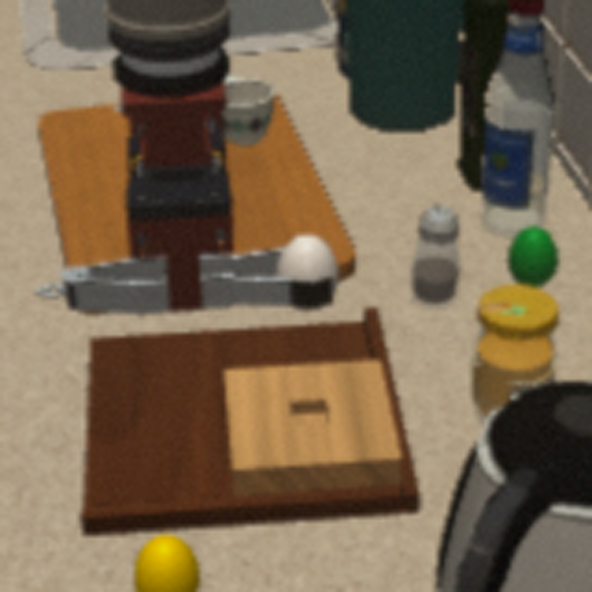

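View pics/t18c.png

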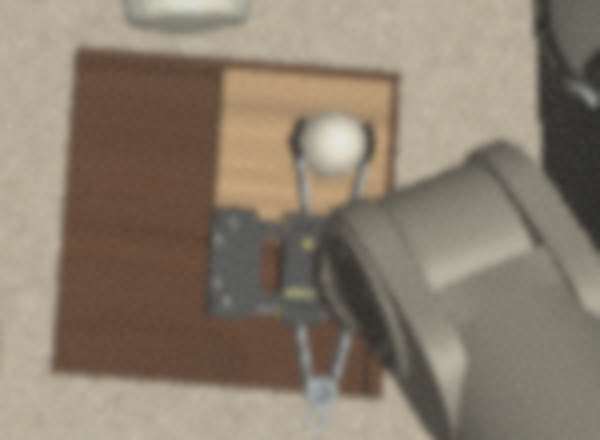

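Run:
```python
from h import *
s=status.state();print(s['t'],s['width'],s['ee_pos'],abs(s['qvel']).max()); print(order.hand_in())
```

```text
27.65 0.032049943051445616 [ 0.52255593 -0.01445848  0.16052303] 0.10891800770759699
the job is handed in; nothing more can be done
None
```

I pushed the stand flush into the corner with two-finger pushes, first against the far lip and then against the right-hand lip. After that I gripped the tongs, lowered the open jaws around the egg, closed them and lifted it about 10 cm. The job was handed in at 27.65 s, and no verdict was reported.

**Egg:** The last views show it upright between the jaws, its top at about 191 mm, so its centre is at about 160 mm. The grip held steady at 32 mm opening with a 42 N setting, and nothing in the pictures suggested slip.

**Stand:** It looks flush against both lips in the side and top views. The push forces rose to about 12 N and 15 N at the lips, and the stopping positions matched the measured corner to within a millimetre. After the lift I judged the stand by eye only.

**Bystanders:** They look undisturbed in the pictures; I did not measure them again.

**Disagreement:** The three cameras differed by about 2 mm on the egg's position. I went by the wrist camera for the final alignment, after correcting a 4 mm sideways drift before lowering the jaws.

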